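Pack the hung-up float home in its storage tube

TASK

The orange float has hung up part-way down its clear storage tube. Take the green-handled push rod from its stand and use it to pack the float down until it bottoms out on the cork float below, confirm with a firm, steady push (about 20 N, never so hard that it would be crushed), then stand the rod back in its stand. Leave the blue float's tube and the other things on the worktop alone.

Things in the scene. Friction and masses are not known exactly. Their poses are not given: they have to be found in the camera images.
- tube_a_mouth (a point): Centre of the open top of the upright clear tube that holds the orange float (fixed). Tube: 40 mm outside, 32 mm bore, mouth 160 mm above the worktop, on a round grey base 84 mm across and 25 mm high. z axis up.
- tube_b_mouth (a point): Centre of the mouth of an identical fixed tube whose blue float is already home: leave it alone. The two tubes may stand either way round.
- float_top (a point): Centre of the flat top of the orange float, a cylinder 29 mm across and 60 mm long with a white band near its top. It starts 5 to 40 mm below the mouth and must go some 25 to 40 mm farther. The tube grips it, so that it slides only straight down, with a roughly steady drag of 6 N, and stays where it is left.
- float_foot (a point): Centre of the underside of the orange float, 60 mm below float_top.
- stack_top (a point): Centre of the top of the cork float already packed at the bottom of the same tube; the orange float is home when float_foot meets this point. Its height differs from run to run (35 to 55 mm above the worktop).
- rod_grip (a point): Centre of the push rod's handle: a green block 30 x 30 mm and 50 mm tall (faces along the frame's x and y), z axis along the rod, up from its foot. The rod stands upright in its stand at the start. Whole rod 150 mm long, about 0.14 kg; below the handle is a round wooden shaft 20 mm across and 100 mm long.
- rod_foot (a point): Centre of the rod's flat lower end, 125 mm below rod_grip.
- stand_floor (a point): Centre of the floor of the rod's stand (fixed), 10 mm above the worktop: a dark steel cup of 30 mm bore, 45 mm deep (rim 55 mm above the worktop), outside 40 mm, on a disc 80 mm across.
- reel: Black baitcasting reel, about 60 x 105 x 70 mm, loose; origin at its underside. Bystander.
- mug: Red mug of swivels, 76 mm across, 88 mm high, handle on its +y side, loose; origin at its underside. Bystander.
- lure: Yellow silicone lure, 95 mm long, 24 mm high, loose, lying along its x axis; origin at its underside. Bystander.
- pliers: Stainless pliers lying flat, 175 mm long along their x axis, 12 mm high, loose; origin at the pivot's underside. Bystander.
- rod: The push rod as a whole; origin at its foot.
- float: The orange float as a whole; origin at its underside. Bottomed, it sits on the stack, which gives only about 1 mm for every 6 N. It counts as firmly packed after a steady push of more than 12 N through the rod while bottomed, held for about half a second; more than 45 N crushes it.
- tube_b: The tube with the blue float as a whole; origin under its base.
There are look-alikes about, which are no part of the job. Leave any pink look-alike of the part that bears tube_a_mouth alone.

How it is judged:
By the outcome, as a careful person would: the job done as asked, in the order asked, and still so for the second after the job is handed in, with the robot touching nothing.
It also fails if it takes over 58 s, if anything falls off the work surface, if the arm or the gripper's body presses on something with over 40 N, if the wrist force passes 120 N, or if a joint passes its speed limit or range.

ROBOT

A 6-joint arm with a two-finger parallel gripper is mounted at the origin on the work surface. World frame = base frame: x ahead of the robot, y to its left, z up, the work surface at z = 0. Lengths are in m, angles in rad, forces in N, time in s.
With the tool pointing down it reaches from about 0.35 to 0.775 m from the base axis. Payload 5.5 kg.
Tool frame: the origin (TCP) lies at the very end of the fingers, on their centre line; the grasp point (between the pads) lies 19 mm behind it; z points along the fingers, y is the line along which they close (so a half turn about z gives the same grasp; the last joint's range is limited). The gripper opens to 85 mm and grips with 20 to 120 N. Pads are 22 mm wide; open, the fingers measure 114 mm over their backs; the gripper's body (76 mm by 85 mm) begins 54 mm behind the grasp point. The pads swing forward as they close: fully open they stand 13 mm farther back than shut.
Start: joints at [1.026, 0.313, 0.046, 1.304, 0, 1.431], TCP at [0.226, 0.529, 0.231] pointing down, gripper open.
Joint ranges: [-2.76, 2.76], [-0.86, 1.69], [-1.03, 1.26], [-2.2, 2.34], [-1.47, 1.5], [-3.14, 3.14]. Speed limits (rad/s): [2.57, 2.57, 3.14, 3.14, 3.14, 3.14].

INTERFACE

Orientations are given as a unit quaternion [w, x, y, z].
In Python, from workcell import env, cams, ticket, spotter gives the robot as it stands.
- The arm moves only by the tool jog_arm, never from a script. Its argument "increments" is a list that holds one entry, the list of rows, each a list of 7 numbers: the shift along the tool's x, y, z in units of 0.25 m (1.0 is 0.25 m), then the turn, a rotation vector about the tool's x, y, z in units of 180 degrees (1.0 is 180 degrees), then the closure in counts, from 0 (fully open) to 255 (shut). A call has 1 to 20 rows; each row shifts and turns the commanded pose from where the row before left it, along the tool's axes as they then stand; what a row does not reach is not made up. A row lasts 1/10 s, in which the tool goes at most 50 mm and 8.59 degrees, less where a joint would pass 70% of its speed; a pose out of reach is approached as far as the arm can. A call with a number of a shift or a turn outside -1 to 1 is refused whole. A call with a gripper value outside its range is refused whole. The fingers move at their own pace and stop on an object; "force" is the grip in N (left out, the last holds). Time passes only in rows, so rows that do not move let the fingers close. It gives the time, the measured TCP pose, the force, the opening and the grip force at its end, in the units of the state.
- env.get_state(): the state, without advancing time (a new reading comes with each control period).
- cams.read_camera(name): name is "scene" or "top"; returns a dict with "pixels" (384x512x3 uint8, red, green, blue), "fx", "fy", "cx", "cy" (pixels), "k1" (the pictures are not rectified: a ray, as slopes to the right and down, at radius r is drawn at 1 + k1 r^2 times it, then the intrinsics apply), "xyz" and "attitude" of the camera in the world. Camera axes: x right, y down, z forward; pixel columns grow to the right and rows downward; lengths in m; the calibration is good to about 2 mm. A picture is of the moment at which its call begins. There is no depth.
- ticket.hand_in(): hands the job in; it is judged then, once.
Trained networks look in the newest picture that a camera, given by its name, has taken for a name from the list of things; names that differ only in an ending like _2 or _b are one class to them, and where a whole thing is asked for, a point or a joint stands for the part that bears it (a point fixed in the world has none). Each returns a list of dicts, best first, with "conf" (0 to 1); they miss things now and then, are a little off and sometimes report something else, mostly with a low value. They report only what shows in the picture. A call takes as long as a camera call. They do not tell look-alikes from the thing itself.
- spotter.find_in(target, camera): "uv" ([column, row] in pixels, amid what is visible of it).
- spotter.cut_out(target, camera): "region" (384x512 bool, what is visible of it) and "uv" ([column, row] in pixels, amid what is visible of it).
- spotter.landmark_of(target, camera): "uv" ([column, row] in pixels: a listed point, or the origin of a listed thing).
The state is a dict: "clock": time; "joint_pos": joint angles; "qvel": joint speeds; "tau": joint torques, N m; "tcp_pos": TCP position; "orientation": TCP orientation; "wrist_force": force on the tool from outside, world axes, zero at the start; "ft_torque": the same for the moment, N m; "finger_gap": finger opening in m; "grip_force": force on a finger pad.
Only numpy, scipy, OpenCV 4.12 (cv2) and the standard library are available. Lean on these libraries where they do the work, as an engineer would, in place of code of your own. Each camera call takes 0.05 s, during which the arm holds its last target. There are 200 camera calls.

## Working session

There is one attempt and no reset: what is moved stays moved. The work goes in short steps, Python scripts to look and compute and a tool call to move; the robot and the scene stay as the last step left them, time stands still between calls to the robot, and variables do not carry over. Pictures are saved under pics/ and viewed, at most 10 in all, crops included, and the job is handed in when it is done.

Besides the shell and the picture viewer there is one more tool, called after "Call:" in YAML: its name, and indented under it one key for each argument. jog_arm: Moves the arm, as the interface text tells. Shifts and turns lie within -1 to 1; 1 stands for 0.25 m of shift or 180 degrees of turn. Its arguments: {"type":"object","properties":{"increments":{"type":"array"},"force":{"type":"number"}},"required":["increments"]}

```bash
mkdir -p pics; cat > h.py <<'E'
import numpy as np, cv2
from scipy.spatial.transform import Rotation as R
from workcell import env, cams, ticket, spotter
def ray(c,uv):
    d=np.array([(uv[0]-c['cx'])/c['fx'],(uv[1]-c['cy'])/c['fy']]); s=d.copy()
    for _ in range(20): s=d/(1+c['k1']*(s@s))
    a=np.array(c['attitude'],float); M=a if a.shape==(3,3) else R.from_quat(a[[1,2,3,0]]).as_matrix()
    v=M@np.array([s[0],s[1],1]); return np.array(c['xyz']),v/np.linalg.norm(v)
def atz(c,uv,z):
    o,v=ray(c,uv); return o+v*(z-o[2])/v[2]
def proj(c,p):
    a=np.array(c['attitude'],float); M=a if a.shape==(3,3) else R.from_quat(a[[1,2,3,0]]).as_matrix()
    q=M.T@(np.array(p)-c['xyz']); s=q[:2]/q[2]; s=s*(1+c['k1']*(s@s))
    return np.array([c['cx']+c['fx']*s[0],c['cy']+c['fy']*s[1]])
def tri(r1,r2):
    A=0;b=0
    for o,v in (r1,r2):
        P=np.eye(3)-np.outer(v,v); A=A+P; b=b+P@o
    x=np.linalg.solve(A,b); return x,[np.linalg.norm(np.cross(x-o,v)) for o,v in (r1,r2)]
E
python3 - <<'E'
from h import *
ims=[]
for n in('scene','top'):
    c=cams.read_camera(n); cv2.imwrite(f'pics/{n}0.png',c['pixels'][:,:,::-1])
    print(n,c['fx'],c['k1'],np.round(c['xyz'],3),np.round(c['attitude'],3).tolist())
    for t in('tube_a_mouth','float_top','float_foot','stack_top','rod_grip','rod_foot','stand_floor'):
        for d in spotter.landmark_of(t,n)[:4]: print(t,np.round(d['uv'],1),round(d['conf'],2))
print(env.get_state())
E
```

```text
scene 417.1132235407705 -0.09322294255394387 [ 0.826 -0.468  0.967] [-0.286, 0.921, 0.253, -0.08]
tube_a_mouth [228.2 195.8] 0.88
tube_a_mouth [189.  168.8] 0.86
tube_a_mouth [227.8 134.5] 0.61
float_top [234.4 202.2] 0.43
rod_grip [205.1 269.1] 0.75
rod_foot [207.7 289.3] 0.56
stand_floor [212.7 287.8] 0.88
top 465.81637990945967 0.01669649656765436 [0.393 0.029 1.067] [-0.036, 0.713, -0.697, 0.064]
tube_a_mouth [265.9 272.9] 0.8
tube_a_mouth [270.4 211.3] 0.71
tube_a_mouth [361.4 155.4] 0.65
float_top [183.9 118.1] 0.53
float_top [266.3 210.9] 0.42
float_foot [277.5 126.4] 0.73
float_foot [356.3 191.5] 0.5
stack_top [266.2 215.3] 0.59
rod_grip [354.3 192.2] 0.7
rod_foot [342.7 197.1] 0.65
stand_floor [340.9 196.2] 0.58
{'clock': 0.8, 'joint_pos': array([1.02642046e+00, 3.13128064e-01, 4.61054809e-02, 1.30355039e+00,
       2.47197003e-05, 1.43120133e+00]), 'qvel': array([ 0.00046595,  0.00031989, -0.00070015, -0.00145366, -0.00085538,
        0.0003348 ]), 'tau': array([-9.80939803e-04, -4.80387533e+01,  2.98796529e+01, -1.47395140e-04,
       -1.10567528e-04, -2.87036323e-05]), 'tcp_pos': array([0.22647893, 0.52859102, 0.2313664 ]), 'orientation': array([2.58074413e-05, 2.01011547e-01, 9.79588866e-01, 1.09354116e-04]), 'wrist_force': array([ 0.46105538, -0.62124759, -0.52788846]), 'ft_torque': array([-0.02454545,  0.00138319, -0.04664659]), 'grip_force': 0.0, 'finger_gap': 0.08533701335751048}
```

View pics/scene0.png

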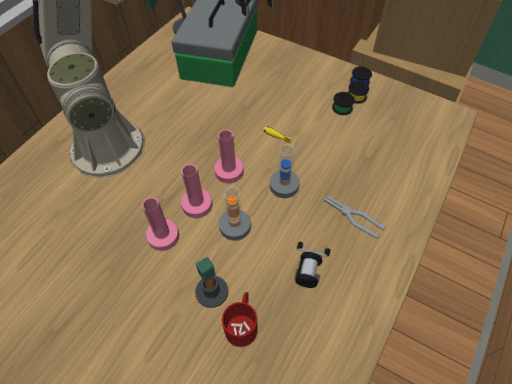

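View pics/top0.png

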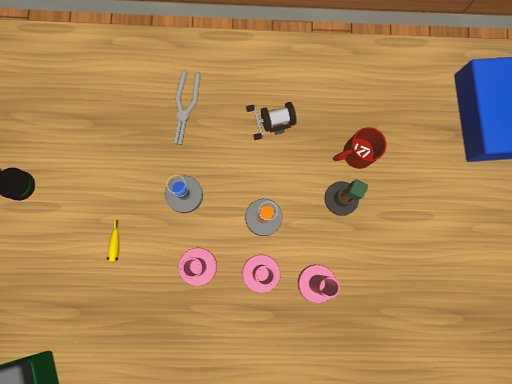

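Scene view: the orange float's tube is at (233,210), the blue tube at (286,170), the green rod in its stand at (208,275), the mug at (240,322) and the reel at (310,268). The pink look-alike tubes are at (228,155), (193,190) and (157,222).
Top view: orange tube (265,215), blue tube (182,192), rod (350,193), pink tubes (197,267), (262,273) and (320,284).
Candidates for tube_a are grey/orange, grey/blue and three pink; by the description it is grey/orange. Next is a close crop of it and the rod.

```bash
python3 - <<'E'
from h import *
a=cv2.imread('pics/scene0.png');b=cv2.imread('pics/top0.png')
f=lambda im,x,y,w,h:cv2.resize(im[y:y+h,x:x+w],(400,300) if h==60 else (400,600),interpolation=cv2.INTER_CUBIC)
A=f(a,205,180,60,90-0) if 0 else None
t=[f(a,195,180,80,60),f(a,170,250,80,60),f(b,225,185,80,60),f(b,315,165,80,60)]
cv2.imwrite('pics/crop1.png',np.vstack([np.hstack(t[:2]),np.hstack(t[2:])]))
E
```

```text
(no output)
```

View pics/crop1.png

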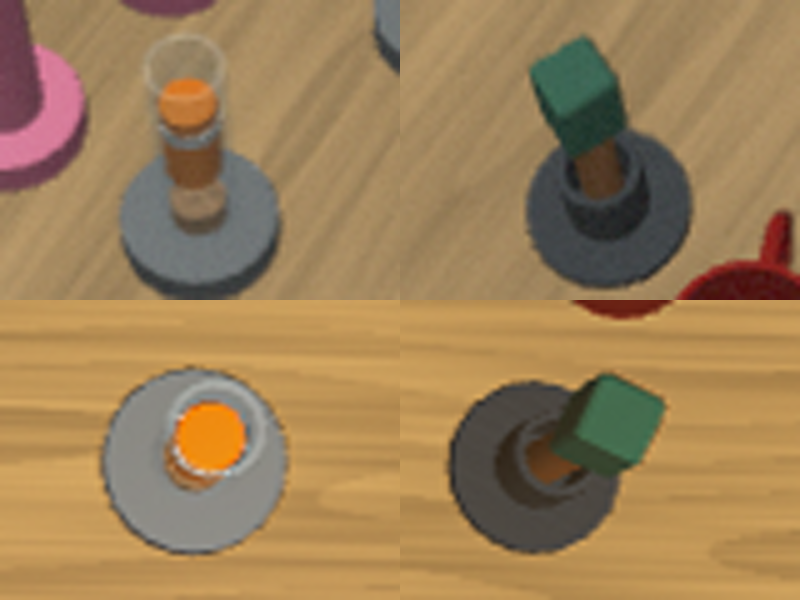

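The crop confirms the choice: the orange float with grey bands is in the clear tube at scene (232,194) / top (268,211), and the green handle is at scene (204,265) / top (359,188). The next script triangulates both and works out the handle yaw.

```bash
python3 - <<'E'
from h import *
s=cams.read_camera('scene');t=cams.read_camera('top')
for n,u,v,z in(('mouth',(232.2,194.4),(268.4,210.6),.16),('ftop',(232.6,200.8),(267.2,212.4),None),('htop',(204.4,265.4),(359.4,188.4),.16),('tubebase',None,(264,217),.015),('stand',(212,292),(342,198.2),.005),):
    if u: x,e=tri(ray(s,u),ray(t,v)); print(n,np.round(x,4),np.round(e,4))
    if z: print('   atz',np.round(atz(t,v,z),4), np.round(atz(s,u,z),4) if u else '')
# ring / handle by colour: green mask extreme quad of top face
for n,c in(('scene',s),('top',t)):
    p=cv2.cvtColor(c['pixels'],cv2.COLOR_RGB2HSV).astype(int)
    m=((p[...,0]>60)&(p[...,0]<95)&(p[...,1]>70)).astype(np.uint8)
    x0,y0=(190,250) if n=='scene' else (335,170)
    q=np.zeros_like(m);q[y0:y0+40,x0:x0+40]=m[y0:y0+40,x0:x0+40]
    V=p[...,2][q>0]; th=cv2.threshold(V.astype(np.uint8),0,255,cv2.THRESH_OTSU)[0]
    b=((q>0)&(p[...,2]>th)).astype(np.uint8)
    cs=max(cv2.findContours(b,0,cv2.CHAIN_APPROX_NONE)[0],key=cv2.contourArea)
    W=np.array([atz(c,k[0],.16)[:2] for k in cs]); r=cv2.minAreaRect((W*1000).astype(np.float32)); print(n,th,b.sum(),r)
    M=cv2.moments(cs);print(M['m10']/M['m00'],M['m01']/M['m00'])
st=env.get_state();print(R.from_quat(np.array(st['orientation'])[[1,2,3,0]]).as_matrix().round(3))
E
```

```text
mouth [ 0.4896 -0.0344  0.1528] [0.0018 0.0018]
   atz [ 0.4875 -0.0351  0.16  ] [ 0.4939 -0.0371  0.16  ]
ftop [ 0.4887 -0.0341  0.1241] [0.0017 0.0017]
htop [ 0.538  -0.2163  0.1544] [0.0011 0.0011]
   atz [ 0.5363 -0.2155  0.16  ] [ 0.5408 -0.2173  0.16  ]
   atz [ 0.4877 -0.0355  0.015 ] 
stand [ 5.386e-01 -2.166e-01 -5.000e-04] [0.0016 0.0016]
   atz [ 0.5366 -0.2164  0.005 ] [ 0.5414 -0.217   0.005 ]
scene 78.0 155 ((539.814208984375, -216.95655822753906), (27.87034797668457, 26.67608642578125), 65.78019714355469)
203.95555555555555 265.02962962962965
top 101.0 159 ((536.2193603515625, -214.37649536132812), (24.728715896606445, 25.542673110961914), 64.4856185913086)
358.78787878787875 188.53333333333333
[[-0.919  0.394  0.   ]
 [ 0.394  0.919  0.   ]
 [-0.     0.    -1.   ]]
```

Call:
jog_arm:
  increments:
    - [[-0.116, -0.1124, 0, 0, 0, 0, 0], [-0.116, -0.1124, 0, 0, 0, 0, 0], [-0.116, -0.1124, 0, 0, 0, 0, 0], [-0.116, -0.1124, 0, 0, 0, 0, 0], [-0.116, -0.1124, 0, 0, 0, 0, 0], [-0.116, -0.1124, 0, 0, 0, 0, 0], [-0.116, -0.1124, 0, 0, 0, 0, 0], [-0.116, -0.1124, 0, 0, 0, 0, 0], [-0.116, -0.1124, 0, 0, 0, 0, 0], [-0.116, -0.1124, 0, 0, 0, 0, 0], [-0.116, -0.1124, 0, 0, 0, 0, 0], [-0.116, -0.1124, 0, 0, 0, 0, 0], [-0.116, -0.1124, 0, 0, 0, 0, 0], [-0.116, -0.1124, 0, 0, 0, 0, 0], [-0.116, -0.1124, 0, 0, 0, 0, 0], [-0.116, -0.1124, 0, 0, 0, 0, 0], [-0.116, -0.1124, 0, 0, 0, 0, 0], [-0.116, -0.1124, 0, 0, 0, 0, 0], [-0.116, -0.1124, 0, 0, 0, 0, 0], [-0.116, -0.1124, 0, 0, 0, 0, 0]]
  force: 40

```text
clock: 2.9
tcp_pos: [0.5387, -0.2181, 0.2313]
orientation: [0.0, 0.201, 0.98, 0.0]
wrist_force: [1.4, -1.0, -0.3]
finger_gap: 0.0853
grip_force: 0.0
```

```bash
python3 - <<'E'
from h import *
b=[]
for n in('scene','top'):
    c=cams.read_camera(n);im=c['pixels'][:,:,::-1].copy()
    st=env.get_state();u=proj(c,st['tcp_pos']);print(n,u)
    x,y=(170,220) if n=='scene' else (310,140)
    b.append(cv2.resize(im[y:y+100,x:x+80],(400,500),interpolation=cv2.INTER_CUBIC))
cv2.imwrite('pics/c2.png',np.hstack(b));print(st['joint_pos'].round(2))
E
```

```text
scene [198.47000722 253.25320933]
top [372.51035108 180.91769535]
[-0.53  0.33  0.07  1.31 -0.   -0.12]
```

View pics/c2.png

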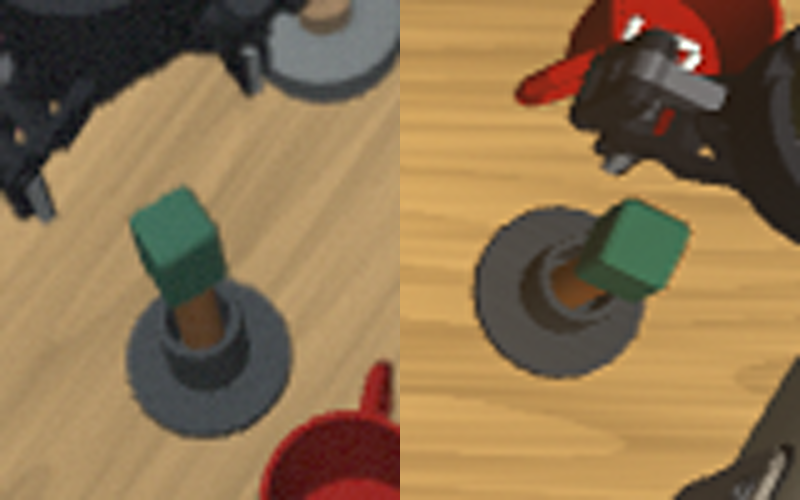

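The fingertips straddle the handle, at scene (178,262) and (220,237), in line with its faces. Descending and gripping.

Call:
jog_arm:
  increments:
    - [[0.006, 0.006, 0.09, 0, 0, 0, 0], [0, 0, 0.09, 0, 0, 0, 0], [0, 0, 0.09, 0, 0, 0, 0], [0, 0, 0.09, 0, 0, 0, 0], [0, 0, 0.09, 0, 0, 0, 0], [0, 0, 0, 0, 0, 0, 255], [0, 0, 0, 0, 0, 0, 255], [0, 0, 0, 0, 0, 0, 255], [0, 0, 0, 0, 0, 0, 255], [0, 0, 0, 0, 0, 0, 255], [0, 0, 0, 0, 0, 0, 255], [0, 0, 0, 0, 0, 0, 255], [0, 0, 0, 0, 0, 0, 255]]
  force: 70

```text
clock: 4.3
tcp_pos: [0.5386, -0.215, 0.1205]
orientation: [0.002, 0.201, 0.98, -0.0]
wrist_force: [0.6, 0.5, 6.2]
finger_gap: 0.0295
grip_force: 69.4
```

Call:
jog_arm:
  increments:
    - [[0, 0, -0.05, 0, 0, 0, 255], [0, 0, -0.1, 0, 0, 0, 255], [0, 0, -0.1, 0, 0, 0, 255], [0, 0, -0.1, 0, 0, 0, 255], [0, 0, -0.1, 0, 0, 0, 255], [0, 0, -0.1, 0, 0, 0, 255], [0, 0, -0.1, 0, 0, 0, 255], [0, 0, -0.07, 0, 0, 0, 255], [0.058, 0.0735, 0, 0, 0, 0, 255], [0.058, 0.0735, 0, 0, 0, 0, 255], [0.058, 0.0735, 0, 0, 0, 0, 255], [0.058, 0.0735, 0, 0, 0, 0, 255], [0.058, 0.0735, 0, 0, 0, 0, 255], [0.058, 0.0735, 0, 0, 0, 0, 255], [0.058, 0.0735, 0, 0, 0, 0, 255], [0.058, 0.0735, 0, 0, 0, 0, 255], [0, 0, 0, 0, 0, 0, 255], [0, 0, 0, 0, 0, 0, 255]]

```text
clock: 6.1
tcp_pos: [0.4886, -0.0334, 0.2993]
orientation: [0.0, 0.2, 0.98, -0.0]
wrist_force: [-0.6, -0.9, -1.7]
finger_gap: 0.0292
grip_force: 69.2
```

```bash
python3 - <<'E'
from h import *
b=[];st=env.get_state();p=st['tcp_pos']
for n in('scene','top'):
    c=cams.read_camera(n);im=c['pixels'][:,:,::-1].copy()
    x,y=(190,140) if n=='scene' else (225,155)
    b.append(cv2.resize(im[y:y+100,x:x+80],(400,500),interpolation=cv2.INTER_CUBIC))
    for q in(p-[0,0,.1105],p-[0,0,.0105],[.489,-.035,.16]): print(n,(proj(c,q)-[x,y])*5+[400*(n=='top'),0])
    print([(np.round((d['uv']-np.array([x,y]))*5),round(d['conf'],2)) for d in spotter.landmark_of('rod_foot',n)[:2]])
cv2.imwrite('pics/c3.png',np.hstack(b));print(p,st['wrist_force'],st['finger_gap'])
E
```

```text
scene [201.97491553 226.12587389]
scene [187.69443986  88.29679705]
scene [204.60934506 264.40189993]
[(array([188., 211.]), 0.56), (array([596., 682.]), 0.32)]
top [618.22085732 267.28177341]
top [639.76252353 235.83902493]
top [616.93011563 274.06990526]
[]
[ 0.48856055 -0.03341393  0.29934911] [-0.59193522 -0.87503011 -1.74030923] 0.029221927659268506
```

View pics/c3.png

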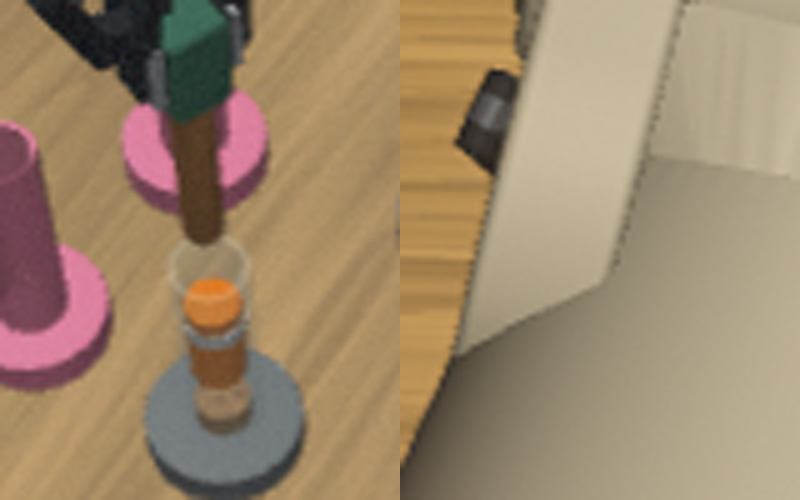

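The foot centre is at crop (202,226), where the calibration predicts it. The mouth ring is at (209,271) and the rod hangs straight. I'll correct by about 3 mm, drop to just above the mouth and check.

Call:
jog_arm:
  increments:
    - [[-0.014, -0.003, 0.04, 0, 0, 0, 255], [0, 0, 0.048, 0, 0, 0, 255], [0, 0, 0, 0, 0, 0, 255]]

```text
clock: 6.6
tcp_pos: [0.4905, -0.0359, 0.2741]
orientation: [-0.002, 0.201, 0.98, 0.0]
wrist_force: [-0.2, -0.3, -2.5]
finger_gap: 0.0295
grip_force: 69.2
```

```bash
python3 - <<'E'
from h import *
st=env.get_state();p=st['tcp_pos']
c=cams.read_camera('scene');im=c['pixels'][:,:,::-1].copy()
x,y=200,165
for q in(p-[0,0,.1105],): print((proj(c,q)-[x,y]+.5)*8)
cv2.imwrite('pics/c4.png',cv2.resize(im[y:y+60,x:x+60],(480,480),interpolation=cv2.INTER_CUBIC));print(p,st['wrist_force'])
for d in(.001,0,0),(0,.001,0): print(8*(proj(c,p-[0,0,.1105]+d)-proj(c,p-[0,0,.1105])))
E
```

```text
[253.48300515 224.40528845]
[ 0.4905436  -0.03586011  0.27413511] [-0.24616815 -0.34235996 -2.52015585]
[2.88738307 1.45487818]
[ 1.87048845 -2.45132931]
```

View pics/c4.png

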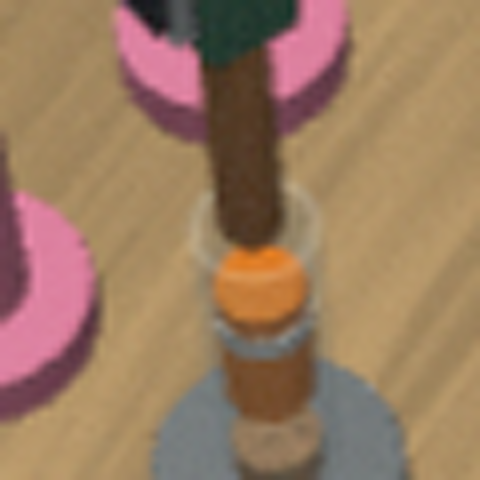

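The foot centre will meet the mouth plane at about (251,229), against a mouth ring centre of (255,232): about 1.5 mm off with 6 mm of clearance. Nudging and entering.

Call:
jog_arm:
  increments:
    - [[-0.004, 0.002, 0.02, 0, 0, 0, 255], [0, 0, 0.03, 0, 0, 0, 255], [0, 0, 0.03, 0, 0, 0, 255], [0, 0, 0, 0, 0, 0, 255]]

```text
clock: 7.05
tcp_pos: [0.492, -0.0354, 0.2554]
orientation: [-0.001, 0.201, 0.98, 0.0]
wrist_force: [-0.3, 0.0, -2.1]
finger_gap: 0.0293
grip_force: 69.2
```

Call:
jog_arm:
  increments:
    - [[0, 0, 0.02, 0, 0, 0, 255], [0, 0, 0.02, 0, 0, 0, 255], [0, 0, 0.02, 0, 0, 0, 255], [0, 0, 0.02, 0, 0, 0, 255], [0, 0, 0, 0, 0, 0, 255]]

```text
clock: 7.55
tcp_pos: [0.4929, -0.0357, 0.2368]
orientation: [0.0, 0.201, 0.98, 0.0]
wrist_force: [0.2, -1.0, 1.8]
finger_gap: 0.0291
grip_force: 70.0
```

Call:
jog_arm:
  increments:
    - [[0, 0, 0.012, 0, 0, 0, 255], [0, 0, 0.012, 0, 0, 0, 255], [0, 0, 0.012, 0, 0, 0, 255], [0, 0, 0.012, 0, 0, 0, 255], [0, 0, 0, 0, 0, 0, 255]]

```text
clock: 8.05
tcp_pos: [0.4929, -0.0357, 0.2244]
orientation: [0.0, 0.201, 0.98, 0.0]
wrist_force: [-0.5, 0.5, 3.3]
finger_gap: 0.0293
grip_force: 69.9
```

Call:
jog_arm:
  increments:
    - [[0, 0, 0.008, 0, 0, 0, 255], [0, 0, 0.008, 0, 0, 0, 255], [0, 0, 0.008, 0, 0, 0, 255], [0, 0, 0.008, 0, 0, 0, 255], [0, 0, 0, 0, 0, 0, 255]]

```text
clock: 8.55
tcp_pos: [0.4928, -0.0357, 0.2165]
orientation: [-0.0, 0.201, 0.98, 0.0]
wrist_force: [0.0, -0.1, 3.3]
finger_gap: 0.0293
grip_force: 69.9
```

Call:
jog_arm:
  increments:
    - [[0, 0, 0.008, 0, 0, 0, 255], [0, 0, 0.008, 0, 0, 0, 255], [0, 0, 0.008, 0, 0, 0, 255], [0, 0, 0.006, 0, 0, 0, 255], [0, 0, 0, 0, 0, 0, 255]]

```text
clock: 9.05
tcp_pos: [0.4933, -0.0358, 0.2107]
orientation: [0.001, 0.201, 0.98, -0.0]
wrist_force: [-2.1, -0.4, 14.3]
finger_gap: 0.0292
grip_force: 71.2
```

It has bottomed: the force jumped from 3 to 14 N. Next I bring it to about 20 N and hold.

Call:
jog_arm:
  increments:
    - [[0, 0, 0.004, 0, 0, 0, 255], [0, 0, 0, 0, 0, 0, 255], [0, 0, 0, 0, 0, 0, 255], [0, 0, 0, 0, 0, 0, 255]]

```text
clock: 9.45
tcp_pos: [0.4934, -0.0358, 0.2103]
orientation: [0.001, 0.201, 0.98, -0.0]
wrist_force: [-2.7, 0.1, 15.4]
finger_gap: 0.0291
grip_force: 71.4
```

Call:
jog_arm:
  increments:
    - [[0, 0, 0.008, 0, 0, 0, 255], [0, 0, 0, 0, 0, 0, 255], [0, 0, 0, 0, 0, 0, 255], [0, 0, 0, 0, 0, 0, 255]]

```text
clock: 9.85
tcp_pos: [0.4937, -0.0359, 0.2093]
orientation: [0.002, 0.201, 0.98, -0.0]
wrist_force: [-3.7, -0.1, 21.1]
finger_gap: 0.029
grip_force: 72.2
```

The stiffness, about 5.7 N/mm, matches the stack. Holding here.

Call:
jog_arm:
  increments:
    - [[0, 0, 0, 0, 0, 0, 255], [0, 0, 0, 0, 0, 0, 255], [0, 0, 0, 0, 0, 0, 255], [0, 0, 0, 0, 0, 0, 255], [0, 0, 0, 0, 0, 0, 255], [0, 0, 0, 0, 0, 0, 255], [0, 0, 0, 0, 0, 0, 255], [0, 0, 0, 0, 0, 0, 255], [0, 0, 0, 0, 0, 0, 255], [0, 0, 0, 0, 0, 0, 255]]

```text
clock: 10.85
tcp_pos: [0.4937, -0.0359, 0.2093]
orientation: [0.002, 0.201, 0.98, -0.0]
wrist_force: [-3.2, 0.7, 21.8]
finger_gap: 0.0292
grip_force: 72.2
```

Call:
jog_arm:
  increments:
    - [[0, 0, -0.02, 0, 0, 0, 255], [0, 0, -0.04, 0, 0, 0, 255], [0, 0, -0.06, 0, 0, 0, 255], [0, 0, -0.08, 0, 0, 0, 255], [0, 0, -0.08, 0, 0, 0, 255], [0, 0, -0.08, 0, 0, 0, 255], [0, 0, 0, 0, 0, 0, 255], [0, 0, 0, 0, 0, 0, 255]]

```text
clock: 11.65
tcp_pos: [0.4926, -0.0356, 0.2953]
orientation: [-0.001, 0.201, 0.98, 0.0]
wrist_force: [1.2, 0.6, -1.3]
finger_gap: 0.0291
grip_force: 69.4
```

```bash
python3 - <<'E'
from h import *
st=env.get_state();p=st['tcp_pos']
c=cams.read_camera('scene');im=c['pixels'][:,:,::-1].copy()
x,y=190,140
for q in(p-[0,0,.1105],p-[0,0,.0105]): print((proj(c,q)-[x,y])*5)
cv2.imwrite('pics/c5.png',cv2.resize(im[y:y+100,x:x+80],(400,500),interpolation=cv2.INTER_CUBIC));print(p)
d=np.array([.5386,-.2150])-p[:2]; print('tool xy units',(np.array([[-.919,.394],[.394,.919]])@d/.25).round(3))
E
```

```text
[207.32668508 238.30088792]
[193.55373758 101.76724133]
[ 0.49261709 -0.03561356  0.29531961]
tool xy units [-0.452 -0.587]
```

View pics/c5.png

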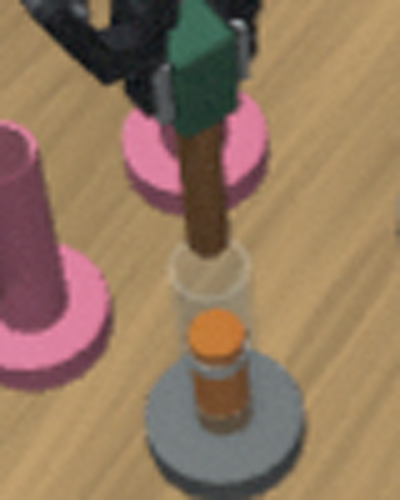

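The float top has dropped to crop (217,335) and the float sits on the cork. The rod is still straight, with its foot at (207,238). Returning it to the stand.

Call:
jog_arm:
  increments:
    - [[-0.0565, -0.0734, 0, 0, 0, 0, 255], [-0.0565, -0.0734, 0, 0, 0, 0, 255], [-0.0565, -0.0734, 0, 0, 0, 0, 255], [-0.0565, -0.0734, 0, 0, 0, 0, 255], [-0.0565, -0.0734, 0, 0, 0, 0, 255], [-0.0565, -0.0734, 0, 0, 0, 0, 255], [-0.0565, -0.0734, 0, 0, 0, 0, 255], [-0.0565, -0.0734, 0, 0, 0, 0, 255], [0, 0, 0.06, 0, 0, 0, 255], [0, 0, 0.1, 0, 0, 0, 255], [0, 0, 0.1, 0, 0, 0, 255], [0, 0, 0.1, 0, 0, 0, 255], [0, 0, 0.08, 0, 0, 0, 255], [0, 0, 0.04, 0, 0, 0, 255], [0, 0, 0, 0, 0, 0, 255], [0, 0, 0, 0, 0, 0, 255]]

```text
clock: 13.3
tcp_pos: [0.5388, -0.2151, 0.1763]
orientation: [-0.0, 0.201, 0.98, 0.0]
wrist_force: [0.5, 0.3, -1.0]
finger_gap: 0.0293
grip_force: 69.6
```

Call:
jog_arm:
  increments:
    - [[0, 0, 0.03, 0, 0, 0, 255], [0, 0, 0.04, 0, 0, 0, 255], [0, 0, 0.04, 0, 0, 0, 255], [0, 0, 0.04, 0, 0, 0, 255], [0, 0, 0.04, 0, 0, 0, 255], [0, 0, 0.02, 0, 0, 0, 255], [0, 0, 0, 0, 0, 0, 255], [0, 0, 0, 0, 0, 0, 255]]

```text
clock: 14.1
tcp_pos: [0.5389, -0.2151, 0.1238]
orientation: [0.0, 0.201, 0.98, 0.0]
wrist_force: [0.4, -0.0, -1.5]
finger_gap: 0.0293
grip_force: 69.6
```

Still about 3 mm above the floor. I'll lower until it touches, open the fingers, then rise.

Call:
jog_arm:
  increments:
    - [[0, 0, 0.007, 0, 0, 0, 255], [0, 0, 0.005, 0, 0, 0, 255], [0, 0, 0, 0, 0, 0, 255], [0, 0, 0, 0, 0, 0, 255]]

```text
clock: 14.5
tcp_pos: [0.5389, -0.2151, 0.1209]
orientation: [0.0, 0.201, 0.98, 0.0]
wrist_force: [0.3, 0.4, -1.9]
finger_gap: 0.0294
grip_force: 69.6
```

Call:
jog_arm:
  increments:
    - [[0, 0, 0.004, 0, 0, 0, 255], [0, 0, 0, 0, 0, 0, 255], [0, 0, 0, 0, 0, 0, 255]]

```text
clock: 14.8
tcp_pos: [0.5391, -0.2152, 0.1206]
orientation: [0.001, 0.201, 0.98, -0.0]
wrist_force: [-1.3, 0.4, 4.3]
finger_gap: 0.0292
grip_force: 70.2
```

Contact with the floor. Releasing and rising.

Call:
jog_arm:
  increments:
    - [[0, 0, 0, 0, 0, 0, 150], [0, 0, 0, 0, 0, 0, 100], [0, 0, 0, 0, 0, 0, 50], [0, 0, 0, 0, 0, 0, 0], [0, 0, 0, 0, 0, 0, 0], [0, 0, 0, 0, 0, 0, 0], [0, 0, 0, 0, 0, 0, 0], [0, 0, -0.04, 0, 0, 0, 0], [0, 0, -0.1, 0, 0, 0, 0], [0, 0, -0.1, 0, 0, 0, 0], [0, 0, -0.1, 0, 0, 0, 0], [0, 0, -0.1, 0, 0, 0, 0], [0, 0, -0.1, 0, 0, 0, 0], [0, 0, 0, 0, 0, 0, 0], [0, 0, 0, 0, 0, 0, 0]]

```text
clock: 16.3
tcp_pos: [0.5392, -0.2153, 0.2558]
orientation: [0.001, 0.201, 0.98, -0.0]
wrist_force: [0.1, 0.3, -0.6]
finger_gap: 0.0851
grip_force: 0.0
```

```bash
python3 - <<'E'
from h import *
c=cams.read_camera('scene');cv2.imwrite('pics/s6.png',cv2.resize(c['pixels'][100:360,120:400,::-1],None,fx=2,fy=2))
E
```

```text
(no output)
```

View pics/s6.png

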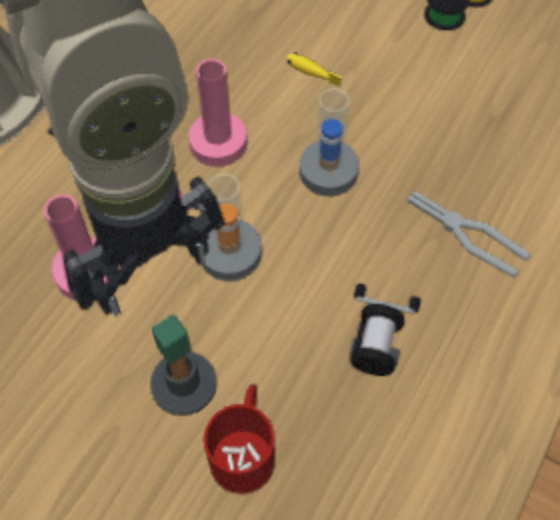

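The rod stands upright in its stand at crop (175,360), the orange float is seated at (228,228), and the visible bystanders are undisturbed. The gripper is clear.

```bash
python3 -c "
from h import *
print(ticket.hand_in())"
```

```text
the job is handed in; nothing more can be done
None
```

The orange float is packed down onto the cork float and was held there at about 21 N for over a second, the push rod is back upright in its stand, and the job is handed in at about 16 s on the robot's clock.

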